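# Load the amplifier test docks in power-up order

### The job

Load the four plug-in modules into the test docks of their own colours, in power-up order: red first, then yellow, then green, then blue. Push each one straight down until it sits flat on the dock's floor and the spring latch snaps over its foot, and only then let go of it; do not drop or throw it. Leave the multimeter and the spool where they are.

Things in the scene. Friction and masses are not known exactly. Their poses are not given: they have to be found in the camera images.
- module_red: red power module, loose, 220 g, upright, 60 mm tall: black foot 80 x 44 x 10 mm (x, y, z), on it a red box 56 x 36 x 50 mm, one white and one black dot on top. Origin: centre of the underside, z up, x along its length; a half turn makes no difference. Grip the box across its 36 mm (y); fingertips 23 mm or more above the underside clear the dock's walls. Starts in the row nearer the robot.
- module_yellow: yellow input module, loose, 220 g, upright, 60 mm tall: black foot 80 x 44 x 10 mm (x, y, z), on it a yellow box 56 x 36 x 50 mm, one silver disc on top. Origin: centre of the underside, z up, x along its length; a half turn makes no difference. Grip the box across its 36 mm (y); fingertips 23 mm or more above the underside clear the dock's walls. Starts in the row nearer the robot.
- module_green: green filter module, loose, 220 g, upright, 60 mm tall: black foot 80 x 44 x 10 mm (x, y, z), on it a green box 56 x 36 x 50 mm, three small brass dots on top. Origin: centre of the underside, z up, x along its length; a half turn makes no difference. Grip the box across its 36 mm (y); fingertips 23 mm or more above the underside clear the dock's walls. Starts in the row nearer the robot.
- module_blue: blue output module, loose, 220 g, upright, 60 mm tall: black foot 80 x 44 x 10 mm (x, y, z), on it a blue box 56 x 36 x 50 mm, one black disc on top. Origin: centre of the underside, z up, x along its length; a half turn makes no difference. Grip the box across its 36 mm (y); fingertips 23 mm or more above the underside clear the dock's walls. Starts in the row nearer the robot.
- dock_red: red dock, fixed: grey base 124 x 70 x 8 mm with red walls round a pocket. Origin: pocket centre at table height, z up, x along the pocket, +x toward its steel latch (away from the robot). Floor 8 mm above the origin: a seated module's origin is there, x axes parallel. Pocket 87 x 50 mm; walls straight to 8 mm over the floor, flaring 5 mm outward up to 18 mm. All docks alike but colour.
- dock_yellow: yellow dock, fixed: grey base 124 x 70 x 8 mm with yellow walls round a pocket. Origin: pocket centre at table height, z up, x along the pocket, +x toward its steel latch (away from the robot). A seated module's origin is 8 mm above this one, x axes parallel. Latch (all docks): 22 mm wide, 12 to 33 mm over the floor, slides along +x on a spring; sloped nose reaches in to x = +34 mm.
- dock_green: green dock, fixed: grey base 124 x 70 x 8 mm with green walls round a pocket. Origin: pocket centre at table height, z up, x along the pocket, +x toward its steel latch (away from the robot). A seated module's origin is 8 mm above this one, x axes parallel. A module pushed straight down forces the latch back (up to 10 N needed, usually more than its weight); it snaps over the foot at the floor.
- dock_blue: blue dock, fixed: grey base 124 x 70 x 8 mm with blue walls round a pocket. Origin: pocket centre at table height, z up, x along the pocket, +x toward its steel latch (away from the robot). A seated module's origin is 8 mm above this one, x axes parallel. Same size and latch as the other docks; the foot has 3 mm play each side.
- multimeter: bystander: dark multimeter 170 x 85 x 40 mm lying at the left of the work; origin centre of its underside
- spool: bystander: spool of solder wire, black flanges, 68 mm across, 46 mm tall, standing at the right of the work; origin centre of its underside
There are look-alikes about, which are no part of the job. Leave any purple or turquoise look-alike of the dock_green alone.

How it is judged (in metres and radians):
On the way, in this order (a step that is already met when the one before it is completed fails the run):
1. the red module sits latched in the red dock and is let go (z of module_red in the frame of dock_red between 0.004 and 0.01 m and horizontal distance between module_red and dock_red below 0.007 m and angle between the x axis of module_red and the x axis of dock_red, either way round below 0.15 rad and angle between module_red's own z axis and vertical below 0.07 rad and contact force between the fingers and module_red below 0.3 N), for 0.3 s.
2. the yellow module sits latched in the yellow dock and is let go (z of module_yellow in the frame of dock_yellow between 0.004 and 0.01 m and horizontal distance between module_yellow and dock_yellow below 0.007 m and angle between the x axis of module_yellow and the x axis of dock_yellow, either way round below 0.15 rad and angle between module_yellow's own z axis and vertical below 0.07 rad and contact force between the fingers and module_yellow below 0.3 N), for 0.3 s.
3. the green module sits latched in the green dock and is let go (z of module_green in the frame of dock_green between 0.004 and 0.01 m and horizontal distance between module_green and dock_green below 0.007 m and angle between the x axis of module_green and the x axis of dock_green, either way round below 0.15 rad and angle between module_green's own z axis and vertical below 0.07 rad and contact force between the fingers and module_green below 0.3 N), for 0.3 s.
4. the blue module sits latched in the blue dock and is let go (z of module_blue in the frame of dock_blue between 0.004 and 0.01 m and horizontal distance between module_blue and dock_blue below 0.007 m and angle between the x axis of module_blue and the x axis of dock_blue, either way round below 0.15 rad and angle between module_blue's own z axis and vertical below 0.07 rad and contact force between the fingers and module_blue below 0.3 N), for 0.3 s.
At the end, for the whole second after the job is handed in: Each of the four modules rests in the dock of its own colour: its underside less than 2 mm above the pocket's floor (so the latch has closed over the foot), centred within 7 mm, its length along the dock's within 0.15 rad (either way round), tilted less than 0.07 rad, released and at rest (all of step 1 and all of step 2 and all of step 3 and all of step 4 and linear speed of each of module_red, module_yellow, module_green, module_blue below 0.02 m/s); the robot touches nothing.
It fails at once if the multimeter is moved by more than 20 mm (distance of multimeter from where it was at the start of the episode above 0.02 m).
It fails at once if the spool is moved by more than 20 mm (distance of spool from where it was at the start of the episode above 0.02 m).
It fails at once if a module is dropped (falls freely at over 0.45 m/s) ((contact force between the fingers and module_red below 0.1 N and linear speed of module_red above 0.45 m/s) or (contact force between the fingers and module_yellow below 0.1 N and linear speed of module_yellow above 0.45 m/s) or (contact force between the fingers and module_green below 0.1 N and linear speed of module_green above 0.45 m/s) or (contact force between the fingers and module_blue below 0.1 N and linear speed of module_blue above 0.45 m/s)).
It also fails if it takes over 128 s, if anything falls off the work surface, if the arm or the gripper's body presses on something with over 40 N, if the wrist force passes 120 N, or if a joint passes its speed limit or range.

### The arm

A 6-joint arm with a two-finger parallel gripper is mounted at the origin on the work surface. World frame = base frame: x ahead of the robot, y to its left, z up, the work surface at z = 0. Lengths are in mm, angles in degrees, forces in N, time in s.
With the tool pointing down it reaches from about 350 to 850 mm from the base axis. Payload 8.1 kg.
Tool frame: the origin (TCP) lies at the very end of the fingers, on their centre line; the grasp point (between the pads) lies 19 mm behind it (r.grip_point_offset is the distance from the TCP to the grasp point, in mm); z points along the fingers, y is the line along which they close (so a half turn about z gives the same grasp; the last joint's range is limited). The gripper opens to 85 mm and grips with 20 to 120 N. Pads are 22 mm wide; open, the fingers measure 114 mm over their backs; the gripper's body (76 mm by 85 mm) begins 54 mm behind the grasp point. The pads swing forward as they close: fully open they stand 13 mm farther back than shut.
Start: joints at [-72.96, 7.471, 85.268, -0, 87.261, -4.893], TCP at [224.132, -556.57, 231.292] pointing down, gripper open.
Joint ranges: [-169.43, 169.43], [-51.17, 129.36], [1.28, 143.12], [-76.62, 256.62], [0, 156.53], [-152.29, 152.29]. Speed limits (degrees/s): [136.94, 136.94, 159.86, 180, 180, 180].

### API

Orientations are given as [roll, pitch, yaw] about the fixed x, y, z axes, in that order (R = Rz(yaw) Ry(pitch) Rx(roll)).
In Python, from bench import status, eyes, r gives the robot as it stands.
- The arm moves only by the shell command python3 -m handwheel 'ROWS' [FORCE]. ROWS is a JSON object whose one key "series" holds a list that holds one entry, the list of rows, each a list of 7 numbers: the shift along the tool's x, y, z in cm, then the turn, a rotation vector about the tool's x, y, z in rad, then the opening, from 0 (shut) to 1 (fully open). In form: {"series": [[[tx, ty, tz, rx, ry, rz, claw], ...]]}. A call has 1 to 12 rows; each row is the pose to reach, as a shift and turn from the pose commanded when the call began, along the tool's axes at that moment; what a row does not reach only later rows make up. A row lasts 1/8 s, in which the tool goes at most 62.5 mm and 10.7 degrees, less where a joint would pass 70% of its speed; a pose out of reach is approached as far as the arm can. A call with a gripper value outside its range is refused whole. The fingers move at their own pace and stop on an object; FORCE is the grip in N (left out, the last holds). Time passes only in rows, so rows that repeat a pose let the fingers close. It gives the time, the measured TCP pose, the force, the opening and the grip force at its end, in the units of the state.
- status.sense(): the state, without advancing time (a new reading comes with each control period).
- eyes.snapshot(name): name is "scene" or "top" or "wrist"; returns a dict with "img" (420x560x3 uint8, red, green, blue), "mtx" (3x3 intrinsics, pixels), "k1" (the pictures are not rectified: a ray, as slopes to the right and down, at radius r is drawn at 1 + k1 r^2 times it, then the intrinsics apply), "R" (3x3) and "t" (3): a world point X has camera coordinates R X + t. Camera axes: x right, y down, z forward; pixel columns grow to the right and rows downward; lengths in mm; the calibration is good to about 2 mm. A picture is of the moment at which its call begins. There is no depth.
- r.hand_in(): hands the job in; it is judged then, once.
The state is a dict: "time": time; "joint_pos": joint angles; "qd": joint speeds; "joint_efforts": joint torques, N m; "tool_pos": TCP position; "tcp_rot": TCP orientation; "ft_force": force on the tool from outside, world axes, zero at the start; "wrist_torque": the same for the moment, N m; "finger_gap": finger opening in mm; "grip_force": force on a finger pad.
Only numpy, scipy, OpenCV 4.12 (cv2) and the standard library are available. Lean on these libraries where they do the work, as an engineer would, in place of code of your own. Each camera call takes 0.05 s, during which the arm holds its last target. There are 200 camera calls.

## Working session

There is one attempt and no reset: what is moved stays moved. The work goes in short steps, Python scripts to look and compute and a shell command to move; the robot and the scene stay as the last step left them, time stands still between calls to the robot, and variables do not carry over. Pictures are saved under pics/ and viewed, at most 16 in all, crops included, and the job is handed in when it is done.

```bash
mkdir -p pics; ls
python3 - <<'E'
from bench import status, eyes, r
import cv2,pickle
s=status.sense();print(s)
for n in("scene","top"):
    c=eyes.snapshot(n);pickle.dump(c,open(n+".pkl","wb"));cv2.imwrite(f"pics/{n}0.png",c["img"][:,:,::-1]);print(n,c["mtx"],c["k1"],c["R"],c["t"])
E
```

```text
pics
{'time': 0.0, 'joint_pos': array([-7.29583722e+01,  7.51577575e+00,  8.53306114e+01,  2.46852066e-04,
        8.72605922e+01, -4.89309002e+00]), 'qd': array([-0.01569314, -0.01778038,  0.03728664,  0.12651569, -0.04010301,
        0.00275069]), 'joint_efforts': array([-1.97924215e-03, -5.69416165e+01, -5.00546801e+01, -2.78040197e-04,
        1.49217522e-02,  3.74379601e-05]), 'tool_pos': array([ 223.98884104, -556.02544257,  230.2246975 ]), 'tcp_rot': array([-1.79893432e+02, -9.37063932e-03,  2.19346971e+01]), 'ft_force': array([ 0.01760925, -0.25905388, -0.45588172]), 'wrist_torque': array([ 0.0255748 ,  0.05491903, -0.05143506]), 'grip_force': 0.0, 'finger_gap': 85.40041519601216}
scene [[433.20793728   0.         282.79591113]
 [  0.         433.20793728 208.86842475]
 [  0.           0.           1.        ]] -0.10533594276443882 [[-0.62155753  0.78336415 -0.00261681]
 [ 0.63377849  0.50090035 -0.58942655]
 [-0.46042486 -0.36802099 -0.80781774]] [ 402.82871521 -253.58143647 1574.19952139]
top [[439.14077049   0.         276.7682888 ]
 [  0.         439.14077049 214.05485224]
 [  0.           0.           1.        ]] 0.045398737233081354 [[ 0.02537779 -0.9993982   0.02364765]
 [-0.98044222 -0.02950065 -0.19458355]
 [ 0.19516407 -0.01824705 -0.98060085]] [-103.36415653  551.51171425 1296.99632284]
```

View pics/top0.png

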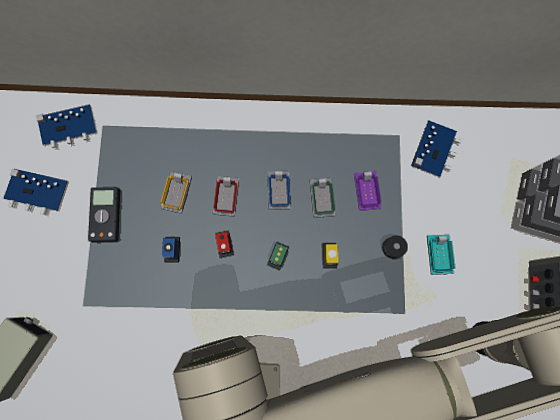

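View pics/scene0.png

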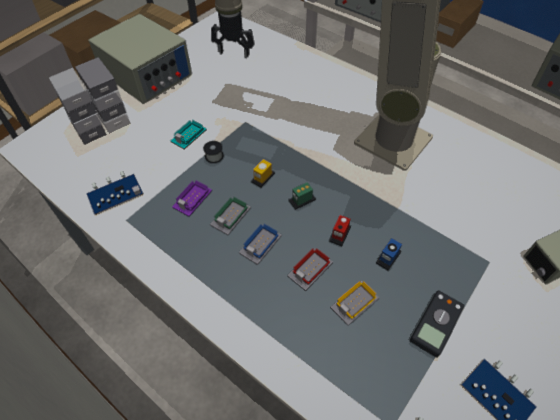

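Top view: docks yellow (176,192), red (226,196), blue (279,190), green (321,197). Look-alikes are purple (367,190) and turquoise (441,255). Modules: blue (171,248), red (223,243), green (278,255), yellow (330,255). Green-dock candidates are (321,197), (367,190) and (441,255); only (321,197) has green walls. The enlarged crop below should confirm it.

```bash
cat > h.py <<'E'
import numpy as np, cv2, pickle
from scipy.optimize import minimize
from scipy.spatial.transform import Rotation as Ro
HUE={'red':[(0,7),(173,180)],'yellow':[(18,32)],'green':[(45,85)],'blue':[(105,122)]}
def mask(img,col,s=90,v=40):
    h=cv2.cvtColor(img,cv2.COLOR_RGB2HSV); m=0
    for a,b in HUE[col]: m=m|cv2.inRange(h,(a,s,v),(b,255,255))
    return m
def proj(c,P):
    return cv2.projectPoints(np.float64(P).reshape(-1,1,3),cv2.Rodrigues(c['R'])[0],np.float64(c['t']),c['mtx'],np.array([c['k1'],0,0,0.]))[0][:,0]
def unproj(c,uv,z):
    n=cv2.undistortPoints(np.float64(uv).reshape(-1,1,2),c['mtx'],np.array([c['k1'],0,0,0.]))[:,0]
    d=np.c_[n,np.ones(len(n))]@c['R']; o=-c['R'].T@c['t']
    return (o+d*((z-o[2])/d[:,2])[:,None])[:,:2]
def blobs(m,amin=40):
    n,l,st,ce=cv2.connectedComponentsWithStats(m); return [(l==i,ce[i],st[i,4]) for i in range(1,n) if st[i,4]>=amin]
def T(p,pts):
    a=np.radians(p[2]);R=np.array([[np.cos(a),-np.sin(a)],[np.sin(a),np.cos(a)]])
    pts=np.float64(pts);return np.c_[pts[:,:2]@R.T+p[:2],pts[:,2]]
def box(L,W,z0,z1): return [(sx*L/2,sy*W/2,z) for z in(z0,z1) for sx in(-1,1) for sy in(-1,1)]
def fitbox(c,m,p0,L=56,W=36,z0=10,z1=60,S=4):
    """silhouette fit (IoU) of a box to mask m -> x,y,yaw"""
    ys,xs=np.where(m); pad=25
    x0,y0=xs.min()-pad,ys.min()-pad; w,h=xs.max()+pad-x0,ys.max()+pad-y0
    M=np.float32([[S,0,-x0*S+(S-1)/2],[0,S,-y0*S+(S-1)/2]])
    t=cv2.warpAffine(np.uint8(m)*255,M,(int(w*S),int(h*S)),flags=cv2.INTER_LINEAR)>127
    def cost(p):
        uv=proj(c,T(p,box(L,W,z0,z1)));hl=cv2.convexHull(np.float32(uv*S+M[:,2]))
        k=np.zeros(t.shape,np.uint8);cv2.fillPoly(k,[np.int32(np.round(hl*16))],1,shift=4)
        return 1-(t&(k>0)).sum()/((t|(k>0)).sum())
    best=min((minimize(cost,[p0[0],p0[1],y],method='Nelder-Mead',options=dict(initial_simplex=np.array([[p0[0],p0[1],y],[p0[0]+8,p0[1],y],[p0[0],p0[1]+8,y],[p0[0],p0[1],y+12]]))) for y in ([p0[2]] if len(p0)>2 else [-40,-15,15,40])),key=lambda q:q.fun)
    return best.x,best.fun
def snap(n):
    from bench import eyes
    return eyes.snapshot(n)
def moveto(xyz,yaw):
    """shift (cm) in tool axes, rotvec (rad) from the present measured pose to straight down at yaw(deg, tool x dir)"""
    from bench import status
    s=status.sense(); R0=Ro.from_euler('xyz',s['tcp_rot'],degrees=True); R1=Ro.from_euler('xyz',[180,0,yaw],degrees=True)
    print('tcp',s['tool_pos'].round(1),s['tcp_rot'].round(1),'shift cm',(R0.inv().apply(np.array(xyz)-s['tool_pos'])/10).round(2),'rot',(R0.inv()*R1).as_rotvec().round(3))
E
python3 - <<'E'
from h import *
c=pickle.load(open('top.pkl','rb'));c2=pickle.load(open('scene.pkl','rb'))
for col in HUE:
    m=mask(c['img'],col);m[:, :155]=0;m[:,350:]=0;m[:150]=0;m[275:]=0
    for b,ce,a in blobs(m,15):
        print(col,ce.round(1),a,end=' ')
        if ce[1]>225 and a>60:
            m2=cv2.dilate(np.uint8(b),np.ones((7,7)));hull=cv2.morphologyEx(np.uint8(b),cv2.MORPH_CLOSE,np.ones((9,9)))
            print('MOD',[q for q in fitbox(c,hull>0,unproj(c,ce,40)[0])])
        else:
            ys,xs=np.where(b);w=unproj(c,np.c_[xs,ys],22);print('dock',cv2.minAreaRect(np.float32(w)))
cv2.imwrite('pics/crop1.png',cv2.resize(c['img'][165:270,155:355],None,fx=4,fy=4,interpolation=cv2.INTER_CUBIC)[:,:,::-1])
print(unproj(c,[[396,247]],46))
E
```

```text
red [223.7 196.6] 218 dock ((614.5851440429688, 77.28465270996094), (67.68609619140625, 102.92105865478516), 86.08937072753906)
red [222.5 241.3] 207 MOD [array([465.39058006,  75.59111352,  12.37130889]), np.float64(0.07928388746803072)]
yellow [172.7 192.1] 247 dock ((623.5310668945312, 237.95361328125), (68.15035247802734, 105.358642578125), 78.21519470214844)
yellow [330.5 253.5] 207 MOD [array([ 4.38780627e+02, -2.56454917e+02, -9.66819674e-02]), np.float64(0.034994462901439594)]
green [325. 198.] 128 dock ((619.7011108398438, -235.21896362304688), (98.22514343261719, 63.07680130004883), 6.610034942626953)
green [278.3 254. ] 176 MOD [array([433.11386807, -96.67608337, -21.24014795]), np.float64(0.12241813602015117)]
blue [279.2 190.4] 206 dock ((640.4959716796875, -93.54354858398438), (102.4215316772461, 67.88478088378906), 4.065743923187256)
blue [169.4 247.3] 197 MOD [array([ 4.44062274e+02,  2.35928977e+02, -1.81975151e-01]), np.float64(0.11601437699680506)]
[[ 464.11903074 -456.22112204]]
```

View pics/crop1.png

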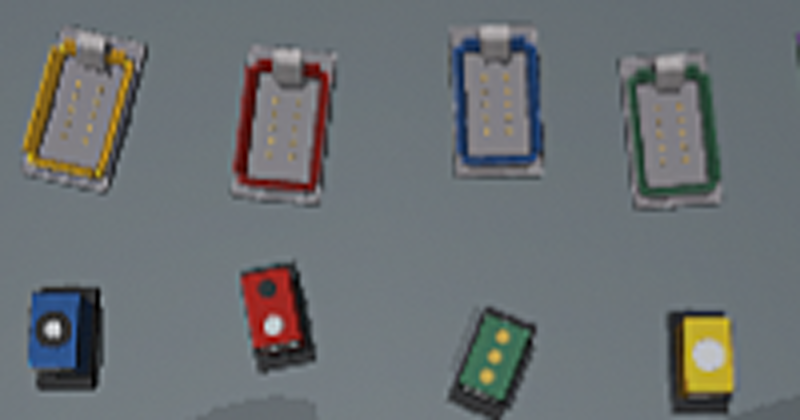

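The crop confirms it: the green-walled dock sits at (321,197), with its latch on the far side. The four modules match their descriptions. Next I go to a viewpoint over the red pair.

```bash
python3 -c "
from h import *
moveto([500,76,300],0)"
```

```text
tcp [ 224.  -556.1  230.3] [-179.9   -0.    21.9] shift cm [ 49.22 -48.34  -6.88] rot [-0.002  0.     0.383]
```

```bash
python3 -m handwheel '{"series": [[[5,-5,-3,0,0,0.1,1],[10,-10,-6.9,0,0,0.2,1],[15,-15,-6.9,0,0,0.3,1],[20,-20,-6.9,0,0,0.383,1],[25,-24,-6.9,0,0,0.383,1],[29,-28,-6.9,0,0,0.383,1],[33,-32,-6.9,0,0,0.383,1],[37,-36,-6.9,0,0,0.383,1],[41,-40,-6.9,0,0,0.383,1],[45,-44,-6.9,0,0,0.383,1],[49.2,-48.3,-6.9,0,0,0.383,1],[49.2,-48.3,-6.9,0,0,0.383,1]]]}' 40
python3 - <<'E'
from h import *
moveto([500,76,300],0)
c=snap('wrist');pickle.dump(c,open('w.pkl','wb'));cv2.imwrite('pics/w1.png',c['img'][:,:,::-1]);print(c['mtx'],c['k1'],-c['R'].T@c['t'],c['R'])
E
```

```text
time: 1.6
tool_pos: [500.3, 78.7, 299.5]
tcp_rot: [-180.0, 0.1, 0.2]
ft_force: [-0.5, 0.1, 0.2]
finger_gap: 85.4
grip_force: 0.0
tcp [500.3  78.7 299.5] [-1.8e+02  1.0e-01  2.0e-01] shift cm [-0.03  0.27 -0.05] rot [-0.001  0.001  0.004]
[[310.08663023   0.         283.55729265]
 [  0.         310.08663023 211.13947419]
 [  0.           0.           1.        ]] 0.010037656991799707 [573.68811637  79.14727895 441.89949648] [[ 3.45402890e-03 -9.99992744e-01 -1.60655968e-03]
 [-9.56805587e-01 -3.77189491e-03  2.90704045e-01]
 [-2.90707996e-01  5.33065104e-04 -9.56811673e-01]]
```

View pics/w1.png

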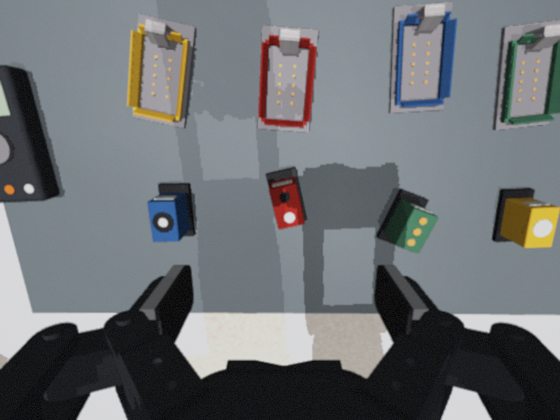

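The wrist view shows the four docks (yellow (160,75), red (288,80), blue (423,60), green (535,75)) and all four modules in its middle row. Next I fit poses from this picture and compare them with the top camera.

```bash
cat >> h.py <<'E'
def hull(m):
    k=np.zeros(m.shape,np.uint8);ys,xs=np.where(m);cv2.fillConvexPoly(k,cv2.convexHull(np.int32(np.c_[xs,ys])),1);return k>0
MOD={'red':(465,76,12),'yellow':(439,-256,0),'green':(433,-97,-21),'blue':(444,236,0)}
DOCK={'red':(615,77,-4),'yellow':(623,238,-12),'green':(620,-235,6),'blue':(640,-93,4)}
def loc(c,col,what,p0=None,LW=(103,66)):
    p0=p0 or (MOD if what=='mod' else DOCK)[col]
    b=box(56,36,10,60) if what=='mod' else box(103,66,8,26)
    uv=proj(c,T(p0,b));k=np.zeros(c['img'].shape[:2],np.uint8);cv2.fillConvexPoly(k,cv2.convexHull(np.int32(uv)),1)
    m=mask(c['img'],col,80,30)*cv2.dilate(k,np.ones((17,17)))
    bl=[q for q in blobs(np.uint8(m>0),15)]
    if not bl: return None
    m=hull(sum(q[0] for q in bl)>0)
    return fitbox(c,m,p0,S=3) if what=='mod' else fitbox(c,m,p0,*LW,8,26,S=3)
E
python3 - <<'E'
from h import *
for n in('top','w'):
    c=pickle.load(open(n+'.pkl','rb'))
    for w in('mod','dock'):
        for col in HUE:
            q=loc(c,col,w);print(n,w,col,q and (q[0].round(1),round(q[1],3)), [round(loc(c,col,w,LW=l)[1],3) for l in((99,62),(107,66),(103,62),(107,70))] if w=='dock' else '')
E
```

```text
top mod red (array([465.2,  75.1,  12.8]), np.float64(0.062)) 
top mod yellow (array([ 438.9, -255.6,    1.8]), np.float64(0.055)) 
top mod green (array([434.5, -96.5, -21.8]), np.float64(0.102)) 
top mod blue (array([443.2, 236.1,   1.1]), np.float64(0.058)) 
top dock red (array([614.8,  78. ,  -3.4]), np.float64(0.07)) [np.float64(0.08), np.float64(0.098), np.float64(0.093), np.float64(0.116)]
top dock yellow (array([624.6, 238.5, -11.4]), np.float64(0.052)) [np.float64(0.072), np.float64(0.071), np.float64(0.066), np.float64(0.115)]
top dock green (array([ 621.5, -235.5,    7.4]), np.float64(0.112)) [np.float64(0.057), np.float64(0.145), np.float64(0.091), np.float64(0.191)]
top dock blue (array([639.3, -93.9,   6.5]), np.float64(0.095)) [np.float64(0.106), np.float64(0.124), np.float64(0.128), np.float64(0.115)]
w mod red (array([464.2,  75.1,  13.6]), np.float64(0.036)) 
w mod yellow (array([ 436.8, -255.5,    2. ]), np.float64(0.022)) 
w mod green (array([431.2, -94.6, -23.8]), np.float64(0.07)) 
w mod blue (array([442.9, 235.9,   0.7]), np.float64(0.026)) 
w dock red (array([614. ,  77.2,  -4.4]), np.float64(0.05)) [np.float64(0.111), np.float64(0.069), np.float64(0.09), np.float64(0.08)]
w dock yellow (array([623.4, 238.9, -11.5]), np.float64(0.053)) [np.float64(0.066), np.float64(0.069), np.float64(0.046), np.float64(0.117)]
w dock green (array([ 617.4, -232.4,    4.9]), np.float64(0.209)) [np.float64(0.148), np.float64(0.23), np.float64(0.168), np.float64(0.266)]
w dock blue (array([639.5, -94.7,   2.4]), np.float64(0.067)) [np.float64(0.052), np.float64(0.091), np.float64(0.037), np.float64(0.135)]
```

```bash
python3 -c "
from h import *
moveto([464.7,75.1,110],13);moveto([464.7,75.1,27],13)"
```

```text
tcp [500.4  78.5 299.5] [-1.8e+02  1.0e-01  2.0e-01] shift cm [-3.55  0.34 18.95] rot [-0.001  0.001 -0.223]
tcp [500.4  78.5 299.5] [-1.8e+02  1.0e-01  2.0e-01] shift cm [-3.54  0.35 27.25] rot [-0.001  0.001 -0.223]
```

```bash
python3 -m handwheel '{"series": [[[-1,0.1,5,0,0,-0.11,1],[-2,0.2,10,0,0,-0.223,1],[-3,0.3,15,0,0,-0.223,1],[-3.5,0.35,19,0,0,-0.223,1],[-3.5,0.35,19,0,0,-0.223,1],[-3.5,0.35,19,0,0,-0.223,1]]]}' 40
python3 -c "
from h import *
moveto([464.7,75.1,27],13)"
```

```text
time: 2.4
tool_pos: [466.2, 71.1, 112.2]
tcp_rot: [180.0, -0.1, 12.7]
ft_force: [0.3, 0.2, 1.0]
finger_gap: 84.9
grip_force: 0.0
tcp [466.2  71.1 112.2] [ 1.80e+02 -1.00e-01  1.27e+01] shift cm [-0.08 -0.43  8.52] rot [ 0.001 -0.002 -0.005]
```

```bash
python3 -m handwheel '{"series": [[[-0.1,-0.4,2,0,0,0,1],[-0.1,-0.4,3,0,0,0,1],[-0.1,-0.4,3,0,0,0,1],[-0.1,-0.4,3,0,0,0,1]]]}' 40
python3 -c "
from h import *
moveto([464.7,75.1,27],13);c=snap('wrist');print(loc(c,'red','mod'),loc(c,'red','dock'))"
```

```text
time: 2.9
tool_pos: [464.1, 75.3, 81.4]
tcp_rot: [180.0, -0.1, 12.8]
ft_force: [-0.1, -0.3, 0.4]
finger_gap: 85.3
grip_force: 0.0
tcp [464.1  75.3  81.4] [ 1.80e+02 -1.00e-01  1.28e+01] shift cm [0.04 0.03 5.44] rot [ 0.    -0.002 -0.004]
(array([463.67096366,  75.14534161,  13.67158295]), np.float64(0.031254092992796356)) (array([615.9505349 ,  76.37417771,  -3.97445527]), np.float64(0.27475216797602364))
```

```bash
python3 -m handwheel '{"series": [[[0,0,2,0,0,0,1],[0,0,4,0,0,-0.01,1],[0,0,5.4,0,0,-0.01,1],[0,0,5.4,0,0,-0.01,1],[0,0,5.4,0,0,-0.01,0],[0,0,5.4,0,0,-0.01,0],[0,0,5.4,0,0,-0.01,0],[0,0,5.4,0,0,-0.01,0],[0,0,5.4,0,0,-0.01,0],[0,0,5.4,0,0,-0.01,0]]]}' 40
python3 -c "
from h import *
from bench import status;s=status.sense();print(s['finger_gap'],s['grip_force'])
moveto([464.5,75.3,110],-4)"
```

```text
time: 4.2
tool_pos: [464.0, 75.5, 27.1]
tcp_rot: [180.0, -0.1, 13.3]
ft_force: [-0.2, -0.1, 6.4]
finger_gap: 35.6
grip_force: 41.0
35.576462041200635 41.00271999835968
tcp [464.   75.5  27.1] [ 1.80e+02 -1.00e-01  1.33e+01] shift cm [ 0.06  0.03 -8.29] rot [ 0.    -0.001  0.303]
```

```bash
python3 -m handwheel '{"series": [[[0,0,-2.5,0,0,0,0],[0,0,-5,0,0,0,0],[0,0,-8,0,0,0.1,0],[0,0,-8,0,0,0.2,0],[0,0,-8,0,0,0.303,0],[0,0,-8,0,0,0.303,0],[0,0,-8,0,0,0.303,0]]]}'
python3 -c "
from h import *
moveto([614.4,77.5,100],-4);c=snap('wrist')
print(loc(c,'red','dock'));cv2.imwrite('pics/w2.png',c['img'][:,:,::-1])"
```

```text
time: 5.08
tool_pos: [462.9, 75.4, 105.9]
tcp_rot: [180.0, 0.0, -3.9]
ft_force: [-0.3, -0.2, -1.3]
finger_gap: 35.4
grip_force: 40.6
tcp [462.9  75.4 105.9] [180.    0.   -3.9] shift cm [15.1  -1.24  0.58] rot [0.    0.001 0.002]
(array([615.93041667,  76.31453245,  -3.87864418]), np.float64(0.27197175392048567))
```

View pics/w2.png

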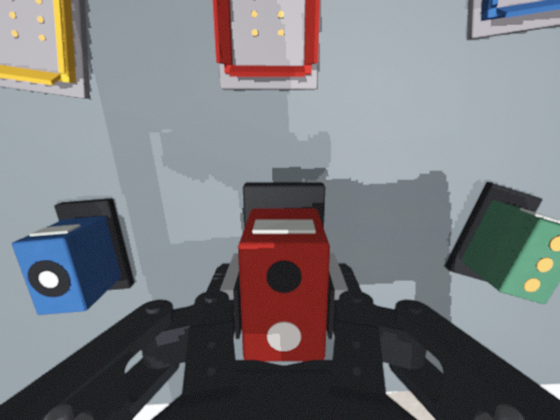

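The wrist picture shows the red module held square between the fingers, centred near (284,290). The red dock is straight ahead at (267,40).

```bash
python3 -m handwheel '{"series": [[[4,-0.3,0.2,0,0,0,0],[8,-0.6,0.4,0,0,0,0],[12,-0.9,0.5,0,0,0,0],[15.1,-1.2,0.5,0,0,0,0],[15.1,-1.2,0.5,0,0,0,0],[15.1,-1.2,0.5,0,0,0,0],[15.1,-1.2,0.5,0,0,0,0]]]}'
python3 -c "
from h import *
moveto([614.4,77.5,100],-4);c=snap('wrist');m=[fitbox(c,(hull(blobs(mask(c['img'],'red',80,30)[:,:],500)[0][0])),(614,77,-4),S=2)]
cv2.imwrite('pics/w3.png',c['img'][:,:,::-1])
i=c['img'].copy()
from bench import status;s=status.sense();p=s['tool_pos']
for b in (box(56,36,10,60),box(80,44,0,10)):
  for u in proj(c,T((p[0],p[1],-4),np.array(b)+[0,0,p[2]-27])): cv2.circle(i,tuple(int(round(v)) for v in u),2,(0,255,255),-1)
for u in proj(c,T((614.4,77.5,-4),box(87,50,8,16)+box(97,60,26,26)+box(124,70,0,8))): cv2.circle(i,tuple(int(round(v)) for v in u),2,(0,255,0),-1)
cv2.imwrite('pics/w3.png',i[:,:,::-1])"
```

```text
time: 6.0
tool_pos: [613.8, 76.9, 101.2]
tcp_rot: [180.0, 0.0, -4.0]
ft_force: [-0.3, -0.0, -0.4]
finger_gap: 35.2
grip_force: 40.6
tcp [613.8  76.9 101.2] [180.   0.  -4.] shift cm [ 0.05 -0.07  0.12] rot [0.    0.001 0.   ]
```

View pics/w3.png

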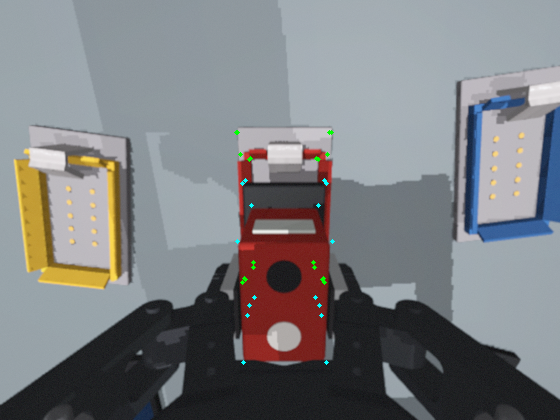

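Overlay and picture agree: the predicted base corners (237,132) and (332,132) and the foot edge (243,183) land on the real ones. I push it in.

```bash
python3 -m handwheel '{"series": [[[0.05,-0.05,2,0,0,0,0],[0.05,-0.05,3.5,0,0,0,0],[0.05,-0.05,4.2,0,0,0,0],[0.05,-0.05,4.8,0,0,0,0],[0.05,-0.05,5.4,0,0,0,0],[0.05,-0.05,6,0,0,0,0],[0.05,-0.05,6.4,0,0,0,0],[0.05,-0.05,6.7,0,0,0,0],[0.05,-0.05,6.7,0,0,0,0],[0.05,-0.05,6.7,0,0,0,0]]]}'
```

```text
time: 7.3
tool_pos: [616.2, 77.3, 35.2]
tcp_rot: [-180.0, -0.1, -4.0]
ft_force: [-0.9, -0.2, 3.2]
finger_gap: 35.2
grip_force: 42.1
```

```bash
python3 -m handwheel '{"series": [[[0,0,0.15,0,0,0,0],[0,0,0.3,0,0,0,0],[0,0,0.3,0,0,0,0]]]}'; python3 -m handwheel '{"series": [[[0,0,-0.1,0,0,0,0],[0,0,-0.1,0,0,0,0.7],[0,0,-0.1,0,0,0,0.7],[0,0,-0.1,0,0,0,1],[0,0,-0.1,0,0,0,1],[0,0,-2,0,0,0,1],[0,0,-6,0,0,0,1],[0,0,-10,0,0,0,1],[-4,0,-14,0,0,0,1],[-8,0,-16,0,0,0,1],[-8,0,-16,0,0,0,1],[-8,0,-16,0,0,0,1]]]}'
python3 - <<'E'
from h import *
moveto([500,-100,250],0);c=snap('wrist');pickle.dump(c,open('w4.pkl','wb'))
print(fitbox(c,hull(max(blobs(mask(c['img'],'red',80,30)),key=lambda b:b[2])[0]),(615,77,-4),103,66,8,26))
cv2.imwrite('pics/w4.png',c['img'][:,:,::-1])
E
```

```text
time: 7.68
tool_pos: [616.4, 77.3, 35.1]
tcp_rot: [-180.0, -0.1, -4.0]
ft_force: [-14.7, -1.9, 27.7]
finger_gap: 35.5
grip_force: 45.0
time: 9.18
tool_pos: [536.0, 82.9, 192.4]
tcp_rot: [-180.0, -0.1, -4.0]
ft_force: [-0.6, 0.7, -0.6]
finger_gap: 85.4
grip_force: 0.0
tcp [536.   82.9 192.4] [-1.8e+02 -1.0e-01 -4.0e+00] shift cm [-2.3  18.5  -5.77] rot [-0.    -0.002 -0.07 ]
(array([614.15333102,  76.72883504,  -4.2006141 ]), np.float64(0.03645988952477264))
```

View pics/w4.png

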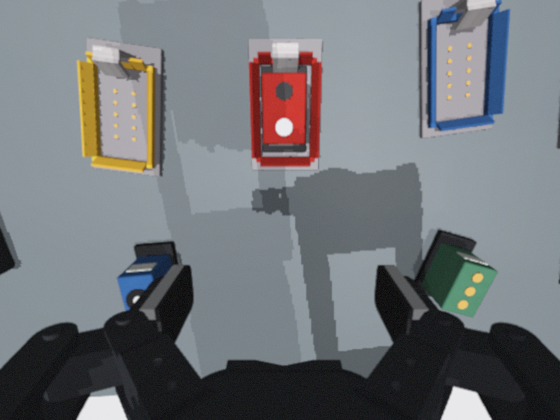

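Red is seated: the latch at (285,55) lies over the foot, and the push met a hard stop at floor height. Yellow is next.

```bash
python3 -c "
from h import *
moveto([437.5,-255.5,110],2)"
```

```text
tcp [535.9  82.8 191.6] [180.  -0.  -4.] shift cm [-7.44 34.44  8.15] rot [ 0.    -0.001 -0.105]
```

```bash
python3 -m handwheel '{"series": [[[-1,5,0,0,0,-0.1,1],[-2,10,0,0,0,-0.105,1],[-3,15,0,0,0,-0.105,1],[-4,20,0,0,0,-0.105,1],[-5,25,2,0,0,-0.105,1],[-6.5,30,4,0,0,-0.105,1],[-7.4,34.4,8,0,0,-0.105,1],[-7.4,34.4,8,0,0,-0.105,1],[-7.4,34.4,8,0,0,-0.105,1],[-7.4,34.4,8,0,0,-0.105,1]]]}'
python3 -c "
from h import *
c=snap('wrist');q=loc(c,'yellow','mod');print(q);q=q[0];moveto([q[0],q[1],60],q[2])"
```

```text
time: 10.48
tool_pos: [438.7, -254.7, 112.3]
tcp_rot: [180.0, -0.1, 2.1]
ft_force: [0.2, 0.3, 0.3]
finger_gap: 85.1
grip_force: 0.0
(array([ 436.74619927, -256.56025503,    2.73567716]), np.float64(0.02608830914868554))
tcp [ 438.7 -254.7  112.4] [ 1.799e+02 -1.000e-01  2.100e+00] shift cm [-0.21  0.18  5.24] rot [ 0.001 -0.002 -0.011]
```

```bash
python3 -m handwheel '{"series": [[[-0.2,0.15,3,0,0,-0.01,1],[-0.2,0.15,6,0,0,-0.01,1],[-0.2,0.15,8,0,0,-0.01,1],[-0.2,0.15,8.5,0,0,-0.01,1],[-0.2,0.15,8.5,0,0,-0.01,1],[-0.2,0.15,8.5,0,0,-0.01,0],[-0.2,0.15,8.5,0,0,-0.01,0],[-0.2,0.15,8.5,0,0,-0.01,0],[-0.2,0.15,8.5,0,0,-0.01,0],[-0.2,0.15,8.5,0,0,-0.01,0],[-0.2,0.15,8.5,0,0,-0.01,0]]]}'
python3 -c "
from h import *
moveto([437,-256,120],-11.5);moveto([624,238.7,115],-11.5)"
```

```text
time: 11.9
tool_pos: [436.1, -257.1, 27.0]
tcp_rot: [180.0, -0.1, 2.6]
ft_force: [-1.1, 0.1, 7.1]
finger_gap: 35.7
grip_force: 41.1
tcp [ 436.1 -257.1   27. ] [ 1.8e+02 -1.0e-01  2.6e+00] shift cm [ 0.11 -0.1  -9.3 ] rot [ 0.001 -0.001  0.245]
tcp [ 436.1 -257.1   27. ] [ 1.8e+02 -1.0e-01  2.6e+00] shift cm [ 21.   -48.69  -8.81] rot [ 0.001 -0.001  0.245]
```

```bash
python3 -m handwheel '{"series": [[[0,0,-3,0,0,0,0],[0,0,-7,0,0,0.08,0],[0,0,-11,0,0,0.16,0],[2,-4.5,-12,0,0,0.245,0],[4,-9,-12,0,0,0.245,0],[6,-13.5,-12,0,0,0.245,0],[8,-18,-12,0,0,0.245,0],[10,-22.5,-12,0,0,0.245,0],[12,-27,-12,0,0,0.245,0],[14,-31.5,-12,0,0,0.245,0],[16,-36,-12,0,0,0.245,0],[16,-36,-12,0,0,0.245,0]]]}'
cat >> h.py <<'E'
def check(col,dk,yaw,fn=None,grip=27):
    """overlay of held module (from the TCP) and of dock estimate; reports also dock refit and move"""
    from bench import status
    s=status.sense();p=s['tool_pos'];c=snap('wrist');i=c['img'].copy()
    for b in (box(56,36,10,60),box(80,44,0,10)):
        for u in proj(c,T((p[0],p[1],s['tcp_rot'][2]),np.array(b)+[0,0,p[2]-grip])): cv2.circle(i,tuple(int(round(v)) for v in u),2,(255,0,255),-1)
    for u in proj(c,T((dk[0],dk[1],yaw),box(87,50,8,16)+box(97,60,26,26)+box(124,70,0,8))): cv2.circle(i,tuple(int(round(v)) for v in u),2,(255,255,255),-1)
    if fn: cv2.imwrite(fn,i[:,:,::-1])
    return c
E
python3 -c "
from h import *
moveto([624,238.7,115],-11.5);c=snap('wrist');print(loc(c,'yellow','dock'),loc(c,'yellow','dock',LW=(103,62)))"
```

```text
time: 13.4
tool_pos: [579.1, 113.4, 145.2]
tcp_rot: [-180.0, 0.1, -11.3]
ft_force: [-0.4, -0.8, -3.6]
finger_gap: 36.0
grip_force: 41.6
tcp [579.1 113.4 145.2] [-1.80e+02  1.00e-01 -1.13e+01] shift cm [  1.96 -13.16   3.02] rot [-0.001  0.002  0.004]
(array([622.55251073, 239.33595638, -11.90643469]), np.float64(0.05095757363637354)) (array([622.66910663, 239.28018103, -11.64601766]), np.float64(0.03766446439663451))
```

```bash
python3 -m handwheel '{"series": [[[0.6,-4.4,1,0,0,0,0],[1.2,-8.8,2,0,0,0.004,0],[1.9,-13.1,3.5,0,0,0.004,0],[1.9,-13.1,4.2,0,0,0.004,0],[1.9,-13.1,4.2,0,0,0.004,0],[1.9,-13.1,4.2,0,0,0.004,0],[1.9,-13.1,4.2,0,0,0.004,0]]]}'
python3 -c "
from h import *
moveto([623.3,239,35],-11.6);check('yellow',(623.3,239),-11.6,'pics/y1.png')"
```

```text
time: 14.32
tool_pos: [624.4, 233.8, 105.3]
tcp_rot: [-180.0, -0.1, -11.8]
ft_force: [0.2, 0.1, -2.0]
finger_gap: 35.6
grip_force: 42.0
tcp [624.4 233.8 105.3] [-1.80e+02 -1.00e-01 -1.18e+01] shift cm [-0.22 -0.49  7.03] rot [-0.    -0.001 -0.003]
```

View pics/y1.png

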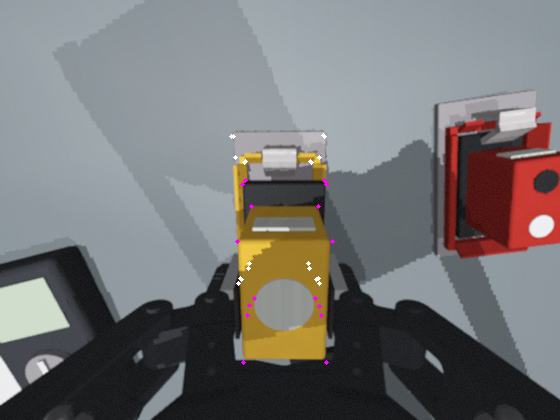

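The yellow overlay matches the dock's base corners (233,136), (325,136). I shift 5 mm left as computed and insert.

```bash
python3 -m handwheel '{"series": [[[-0.2,-0.5,1,0,0,0,0],[-0.2,-0.5,2,0,0,0,0],[-0.2,-0.5,2,0,0,0,0],[-0.2,-0.5,2,0,0,0,0]]]}'; python3 -c "
from h import *
moveto([623.3,239,35],-11.6)"
```

```text
time: 14.88
tool_pos: [622.8, 240.0, 84.0]
tcp_rot: [180.0, 0.0, -11.7]
ft_force: [-0.1, 0.6, -2.4]
finger_gap: 35.4
grip_force: 42.0
tcp [622.8 240.   84. ] [180.    0.  -11.7] shift cm [0.07 0.09 4.9 ] rot [ 0.     0.    -0.002]
```

```bash
python3 -m handwheel '{"series": [[[0.05,0.1,1,0,0,0,0],[0.05,0.1,2,0,0,0,0],[0.05,0.1,2.8,0,0,0,0],[0.05,0.1,3.4,0,0,0,0],[0.05,0.1,4,0,0,0,0],[0.05,0.1,4.4,0,0,0,0],[0.05,0.1,4.8,0,0,0,0],[0.05,0.1,5.1,0,0,0,0],[0.05,0.1,5.3,0,0,0,0],[0.05,0.1,5.3,0,0,0,0],[0.05,0.1,5.3,0,0,0,0]]]}'
```

```text
time: 16.25
tool_pos: [624.8, 239.3, 35.0]
tcp_rot: [-179.9, -0.2, -11.7]
ft_force: [-11.3, -3.0, 20.1]
finger_gap: 35.4
grip_force: 44.9
```

Hard stop at floor height (TCP 35.0, 20 N). Release, retreat and look.

```bash
python3 -m handwheel '{"series": [[[0,0,-0.1,0,0,0,0],[0,0,-0.1,0,0,0,0.7],[0,0,-0.1,0,0,0,0.7],[0,0,-0.1,0,0,0,1],[0,0,-0.1,0,0,0,1],[0,0,-2,0,0,0,1],[0,0,-6,0,0,0,1],[0,0,-10,0,0,0,1],[-4,0,-14,0,0,0,1],[-8,0,-16,0,0,0,1],[-8,0,-16,0,0,0,1],[-8,0,-16,0,0,0,1]]]}'
python3 - <<'E'
from h import *
moveto([432,-95,130],-23.5);c=snap('wrist');pickle.dump(c,open('w5.pkl','wb'))
cv2.imwrite('pics/w5.png',c['img'][:260,:,::-1])
E
```

```text
time: 17.75
tool_pos: [545.4, 255.2, 192.4]
tcp_rot: [-180.0, -0.1, -11.7]
ft_force: [-0.0, -0.7, -0.1]
finger_gap: 85.6
grip_force: 0.0
tcp [545.4 255.2 192.4] [-1.80e+02 -1.00e-01 -1.17e+01] shift cm [-4.03 36.6   6.21] rot [-0.001 -0.002  0.206]
```

View pics/w5.png

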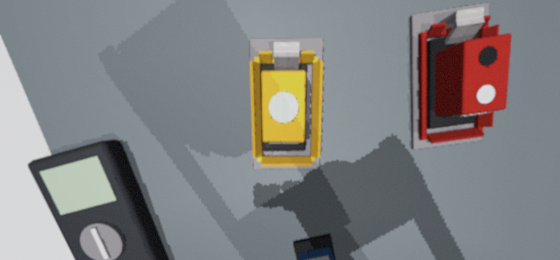

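Yellow is seated at (285,105) with the latch over its foot. Green is next.

```bash
python3 -m handwheel '{"series": [[[-0.5,5,0,0,0,0.1,1],[-1,10,0,0,0,0.206,1],[-1.5,15,0,0,0,0.206,1],[-2,20,0,0,0,0.206,1],[-2.5,25,1,0,0,0.206,1],[-3,30,3,0,0,0.206,1],[-4,36.6,6,0,0,0.206,1],[-4,36.6,6,0,0,0.206,1],[-4,36.6,6,0,0,0.206,1],[-4,36.6,6,0,0,0.206,1]]]}'
python3 -c "
from h import *
c=snap('wrist');q=loc(c,'green','mod');print(q);q=q[0];moveto([q[0],q[1],27],q[2]);cv2.imwrite('pics/g0.png',c['img'][:,:,::-1])"
```

```text
time: 19.05
tool_pos: [432.5, -94.5, 132.0]
tcp_rot: [-180.0, -0.0, -23.5]
ft_force: [0.1, 0.7, -0.0]
finger_gap: 85.2
grip_force: 0.0
(array([431.35537992, -95.31894791, -19.86285226]), np.float64(0.0426621160409556))
tcp [432.6 -94.3 132.1] [-1.80e+02 -1.00e-01 -2.34e+01] shift cm [-0.09  0.15 10.51] rot [-0.    -0.001 -0.062]
```

View pics/g0.png

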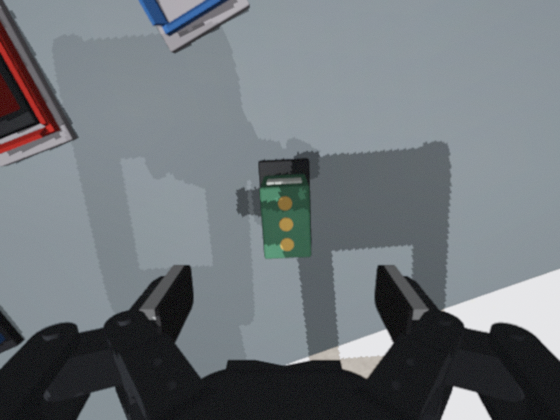

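```bash
python3 -m handwheel '{"series": [[[-0.1,0.1,3,0,0,-0.055,1],[-0.1,0.1,6,0,0,-0.055,1],[-0.1,0.1,9,0,0,-0.055,1],[-0.1,0.1,10.5,0,0,-0.055,1],[-0.1,0.1,10.5,0,0,-0.055,1],[-0.1,0.1,10.5,0,0,-0.055,1],[-0.1,0.1,10.5,0,0,-0.055,0],[-0.1,0.1,10.5,0,0,-0.055,0],[-0.1,0.1,10.5,0,0,-0.055,0],[-0.1,0.1,10.5,0,0,-0.055,0],[-0.1,0.1,10.5,0,0,-0.055,0],[-0.1,0.1,10.5,0,0,-0.055,0]]]}'
python3 -c "
from h import *
moveto([540,-235,120],6.5)"
```

```text
time: 20.6
tool_pos: [430.7, -95.8, 26.8]
tcp_rot: [-180.0, -0.0, -20.4]
ft_force: [-0.2, 0.6, 5.6]
finger_gap: 35.6
grip_force: 40.9
tcp [430.7 -95.8  26.8] [-180.    -0.   -20.4] shift cm [15.1   9.25 -9.31] rot [ 0.    -0.001 -0.469]
```

```bash
python3 -m handwheel '{"series": [[[0,0,-3,0,0,0,0],[0,0,-7,0,0,-0.1,0],[0,0,-11,0,0,-0.2,0],[4,2.3,-12,0,0,-0.3,0],[8,4.6,-12,0,0,-0.4,0],[12,7,-12,0,0,-0.469,0],[15.1,9.2,-12,0,0,-0.469,0],[15.1,9.2,-12,0,0,-0.469,0],[15.1,9.2,-12,0,0,-0.469,0]]]}'
python3 -c "
from h import *
c=snap('wrist')
for l in ((103,66),(99,62),(103,62)): print(loc(c,'green','dock',LW=l), loc(c,'blue','dock',LW=l))
moveto([619,-234.5,104],6);check('green',(619,-234.5),6.5,'pics/g1.png')"
```

```text
time: 21.72
tool_pos: [539.0, -233.8, 145.2]
tcp_rot: [-179.9, 0.1, 6.5]
ft_force: [-0.3, 0.6, -1.7]
finger_gap: 35.4
grip_force: 40.9
(array([ 618.48319589, -234.20864393,    6.62824362]), np.float64(0.04191357842703691)) (array([627.76555549, -92.87724368,   5.73771201]), np.float64(0.14410810547113206))
(array([ 620.00256888, -233.60789012,    5.7630185 ]), np.float64(0.07426393270241849)) (array([629.78000685, -91.8806026 ,   4.29283804]), np.float64(0.09509975834663731))
(array([ 618.42569651, -234.28730138,    5.78984601]), np.float64(0.07096227637414665)) (array([628.03023817, -91.9690758 ,   4.25243124]), np.float64(0.12340055838120056))
tcp [ 539.1 -233.6  145.5] [-1.799e+02  1.000e-01  6.500e+00] shift cm [7.94 1.01 4.14] rot [-0.001  0.001  0.009]
```

View pics/g1.png

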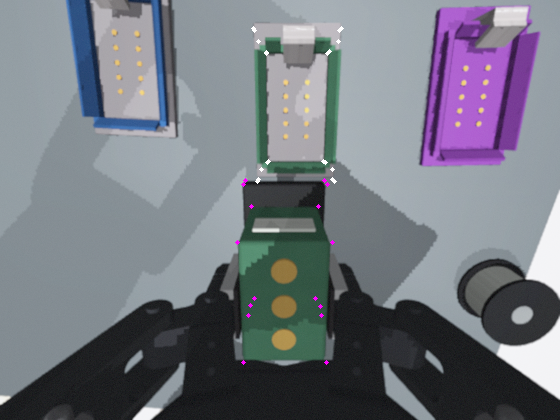

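The dock in the picture at (297,100) has green walls and the overlay corners fit; purple (470,90) stays alone. The base edge appears about 1–2 mm farther in x, as the red and yellow stops also showed, so I aim for x = 620.

```bash
python3 -m handwheel '{"series": [[[4,0.5,0,0,0,0,0],[8,1,2,0,0,0,0],[8,1,4,0,0,0,0],[8,1,5.5,0,0,0,0],[8,1,5.5,0,0,0,0],[8,1,5.5,0,0,0,0],[8,1,5.5,0,0,0,0]]]}'
python3 -c "
from h import *
moveto([620,-234.3,35],6.2);check('green',(620,-234.3),6.2,'pics/g2.png')"
```

```text
time: 22.7
tool_pos: [620.9, -235.7, 92.9]
tcp_rot: [179.9, -0.1, 6.5]
ft_force: [-0.0, -0.1, -1.6]
finger_gap: 35.7
grip_force: 40.9
tcp [ 620.9 -235.7   92.9] [ 1.799e+02 -1.000e-01  6.500e+00] shift cm [-0.09 -0.16  5.79] rot [ 0.001 -0.002  0.005]
```

View pics/g2.png

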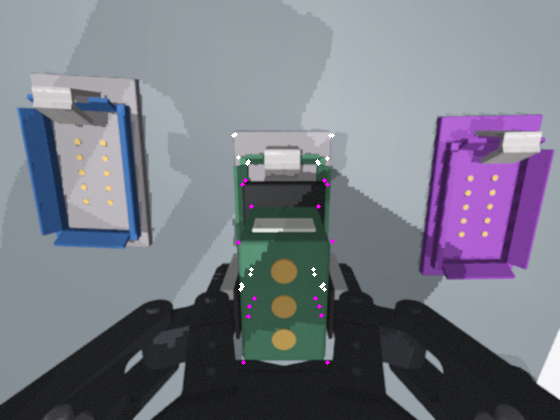

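Aligned: the base corners (235,134), (331,134) match. Insert.

```bash
python3 -m handwheel '{"series": [[[-0.1,-0.1,1,0,0,0,0],[-0.1,-0.1,2,0,0,0,0],[-0.1,-0.1,3,0,0,0,0],[-0.1,-0.1,3.7,0,0,0,0],[-0.1,-0.1,4.3,0,0,0,0],[-0.1,-0.1,4.9,0,0,0,0],[-0.1,-0.1,5.4,0,0,0,0],[-0.1,-0.1,5.8,0,0,0,0],[-0.1,-0.1,6.1,0,0,0,0],[-0.1,-0.1,6.2,0,0,0,0],[-0.1,-0.1,6.2,0,0,0,0]]]}'
```

```text
time: 24.12
tool_pos: [621.4, -235.1, 34.8]
tcp_rot: [179.9, -0.2, 6.5]
ft_force: [-15.4, 5.0, 31.7]
finger_gap: 35.5
grip_force: 45.4
```

```bash
python3 -m handwheel '{"series": [[[0,0,-0.1,0,0,0,0],[0,0,-0.1,0,0,0,0.7],[0,0,-0.1,0,0,0,0.7],[0,0,-0.1,0,0,0,1],[0,0,-0.1,0,0,0,1],[0,0,-2,0,0,0,1],[0,0,-6,0,0,0,1],[0,0,-10,0,0,0,1],[-4,0,-14,0,0,0,1],[-8,0,-16,0,0,0,1],[-8,0,-16,0,0,0,1],[-8,0,-16,0,0,0,1]]]}'
python3 - <<'E'
from h import *
moveto([443,236,130],0.9);c=snap('wrist')
for l in ((103,66),(99,62),(103,62)): print(loc(c,'blue','dock',LW=l))
cv2.imwrite('pics/w6.png',c['img'][:260,:,::-1])
E
```

```text
time: 25.62
tool_pos: [540.3, -243.6, 190.4]
tcp_rot: [180.0, -0.1, 6.5]
ft_force: [-0.4, 0.1, 0.1]
finger_gap: 85.2
grip_force: 0.0
tcp [ 540.3 -243.6  190.4] [ 1.8e+02 -1.0e-01  6.5e+00] shift cm [ -4.25 -48.75   5.99] rot [ 0.001 -0.002  0.098]
(array([639.19252727, -91.58968261,   3.79953526]), np.float64(0.06182317408017568))
(array([639.27262631, -91.06067691,   3.72307626]), np.float64(0.056714216578710896))
(array([639.00930034, -91.03015392,   3.77393494]), np.float64(0.0378050033683105))
```

View pics/w6.png

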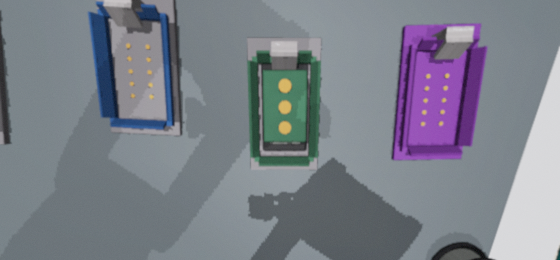

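Green is latched at (285,105). Blue is next.

```bash
python3 -m handwheel '{"series": [[[-0.4,-5,0,0,0,0.05,1],[-0.8,-10,0,0,0,0.098,1],[-1.2,-15,0,0,0,0.098,1],[-1.6,-20,0,0,0,0.098,1],[-2,-25,0,0,0,0.098,1],[-2.4,-30,0,0,0,0.098,1],[-2.8,-35,0,0,0,0.098,1],[-3.2,-40,2,0,0,0.098,1],[-3.8,-45,4,0,0,0.098,1],[-4.2,-48.7,6,0,0,0.098,1],[-4.2,-48.7,6,0,0,0.098,1],[-4.2,-48.7,6,0,0,0.098,1]]]}'; python3 -m handwheel '{"series": [[[0,0,0,0,0,0,1],[0,0,0,0,0,0,1]]]}'
python3 -c "
from h import *
c=snap('wrist');q=loc(c,'blue','mod');print(q);q=q[0];moveto([q[0],q[1],27],q[2])"
```

```text
time: 27.18
tool_pos: [442.8, 235.8, 129.0]
tcp_rot: [180.0, 0.0, 1.0]
ft_force: [0.5, 0.7, -0.8]
finger_gap: 85.4
grip_force: 0.0
time: 27.42
tool_pos: [443.6, 235.0, 129.9]
tcp_rot: [-180.0, -0.1, 0.8]
ft_force: [-0.3, 0.2, -0.1]
finger_gap: 85.2
grip_force: 0.0
(array([442.59104251, 235.92997066,   1.24557133]), np.float64(0.026596989314406017))
tcp [443.5 235.1 129.9] [-1.8e+02 -1.0e-01  8.0e-01] shift cm [-0.1  -0.08 10.29] rot [-0.    -0.001 -0.007]
```

```bash
python3 -m handwheel '{"series": [[[-0.1,-0.1,3,0,0,0,1],[-0.1,-0.1,6,0,0,0,1],[-0.1,-0.1,9,0,0,0,1],[-0.1,-0.1,10.3,0,0,0,1],[-0.1,-0.1,10.3,0,0,0,1],[-0.1,-0.1,10.3,0,0,0,1],[-0.1,-0.1,10.3,0,0,0,0],[-0.1,-0.1,10.3,0,0,0,0],[-0.1,-0.1,10.3,0,0,0,0],[-0.1,-0.1,10.3,0,0,0,0],[-0.1,-0.1,10.3,0,0,0,0],[-0.1,-0.1,10.3,0,0,0,0]]]}'
python3 -c "
from h import *
moveto([560,-92,146],4)"
```

```text
time: 28.98
tool_pos: [442.3, 236.8, 26.9]
tcp_rot: [-180.0, -0.1, 0.9]
ft_force: [-0.4, -0.7, 5.2]
finger_gap: 35.5
grip_force: 41.4
tcp [442.3 236.8  26.9] [-1.8e+02 -1.0e-01  9.0e-01] shift cm [ 11.26  33.06 -11.91] rot [-0.    -0.001 -0.054]
```

```bash
python3 -m handwheel '{"series": [[[0,0,-3,0,0,0,0],[0,0,-7,0,0,-0.054,0],[0,0,-11,0,0,-0.054,0],[1.5,4.5,-12,0,0,-0.054,0],[3,9,-12,0,0,-0.054,0],[4.5,13.5,-12,0,0,-0.054,0],[6,18,-12,0,0,-0.054,0],[7.5,22.5,-12,0,0,-0.054,0],[9,27,-12,0,0,-0.054,0],[11.2,33,-12,0,0,-0.054,0],[11.2,33,-12,0,0,-0.054,0],[11.2,33,-12,0,0,-0.054,0]]]}'
python3 -m handwheel '{"series": [[[0,0,0,0,0,0,0],[0,0,0,0,0,0,0]]]}'
python3 -c "
from h import *
c=snap('wrist')
for l in ((103,66),(99,62),(103,62)): print(loc(c,'blue','dock',LW=l))
moveto([640,-93,92],4)"
```

```text
time: 30.48
tool_pos: [558.3, -91.5, 145.3]
tcp_rot: [-179.9, 0.1, 3.9]
ft_force: [0.3, 0.8, -1.7]
finger_gap: 35.9
grip_force: 41.0
time: 30.72
tool_pos: [558.8, -90.3, 146.3]
tcp_rot: [-180.0, 0.0, 4.1]
ft_force: [0.2, 0.8, -1.0]
finger_gap: 35.5
grip_force: 41.0
(array([639.05136874, -93.00130968,   4.09721862]), np.float64(0.03428844876753001))
(array([639.83984   , -92.94400488,   4.04543254]), np.float64(0.09395419148872686))
(array([639.12405166, -93.64030321,   3.69436247]), np.float64(0.0756109578242018))
tcp [558.9 -90.5 146.4] [-180.    -0.     4.1] shift cm [8.07 0.83 5.44] rot [-0.    -0.     0.002]
```

```bash
python3 -m handwheel '{"series": [[[4,0.4,0,0,0,0,0],[8.1,0.8,2,0,0,0,0],[8.1,0.8,4,0,0,0,0],[8.1,0.8,5.4,0,0,0,0],[8.1,0.8,5.4,0,0,0,0],[8.1,0.8,5.4,0,0,0,0],[8.1,0.8,5.4,0,0,0,0]]]}'
python3 -c "
from h import *
moveto([640,-93,35],4);check('blue',(640,-93),4,'pics/b2.png')"
```

```text
time: 31.65
tool_pos: [641.0, -94.1, 94.0]
tcp_rot: [180.0, -0.1, 4.0]
ft_force: [0.1, -0.6, -1.9]
finger_gap: 35.7
grip_force: 41.1
tcp [641.  -94.1  94. ] [ 1.8e+02 -1.0e-01  4.0e+00] shift cm [-0.11 -0.12  5.9 ] rot [ 0.001 -0.002 -0.   ]
```

View pics/b2.png

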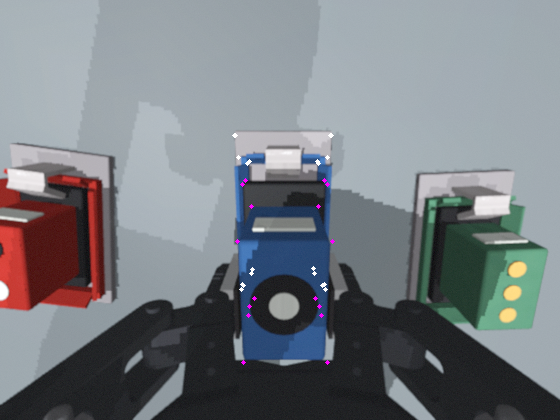

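Blue is aligned over its dock (base corners (235,134), (331,134) match). Insert.

```bash
python3 -m handwheel '{"series": [[[-0.1,-0.1,1,0,0,0,0],[-0.1,-0.1,2,0,0,0,0],[-0.1,-0.1,3,0,0,0,0],[-0.1,-0.1,3.7,0,0,0,0],[-0.1,-0.1,4.3,0,0,0,0],[-0.1,-0.1,4.9,0,0,0,0],[-0.1,-0.1,5.4,0,0,0,0],[-0.1,-0.1,5.8,0,0,0,0],[-0.1,-0.1,6.1,0,0,0,0],[-0.1,-0.1,6.3,0,0,0,0],[-0.1,-0.1,6.3,0,0,0,0]]]}'
```

```text
time: 33.08
tool_pos: [641.3, -93.3, 34.8]
tcp_rot: [179.9, -0.2, 4.0]
ft_force: [-17.3, 3.4, 34.0]
finger_gap: 35.2
grip_force: 45.8
```

```bash
python3 -m handwheel '{"series": [[[0,0,-0.1,0,0,0,0],[0,0,-0.1,0,0,0,0.7],[0,0,-0.1,0,0,0,0.7],[0,0,-0.1,0,0,0,1],[0,0,-0.1,0,0,0,1],[0,0,-2,0,0,0,1],[0,0,-6,0,0,0,1],[0,0,-10,0,0,0,1],[-4,0,-15,0,0,0,1],[-9,0,-19,0,0,0,1],[-12,0,-22,0,0,0,1],[-12,0,-22,0,0,0,1]]]}'; python3 -m handwheel '{"series": [[[0,0,0,0,0,0,1],[0,0,0,0,0,0,1]]]}'
python3 - <<'E'
from h import *
c=snap('wrist');cv2.imwrite('pics/w7.png',c['img'][:,:,::-1])
E
```

```text
time: 34.58
tool_pos: [520.1, -102.1, 255.0]
tcp_rot: [179.8, -0.5, 4.0]
ft_force: [0.4, 0.4, 0.9]
finger_gap: 85.3
grip_force: 0.0
time: 34.83
tool_pos: [519.5, -101.1, 248.2]
tcp_rot: [-180.0, 0.1, 4.0]
ft_force: [0.2, -0.1, -0.2]
finger_gap: 85.2
grip_force: 0.0
```

View pics/w7.png

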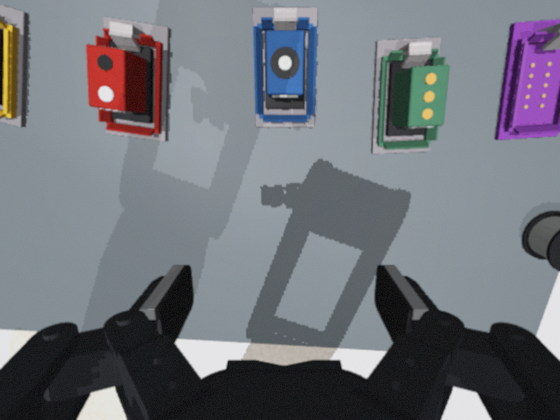

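The red (130,80), blue (285,65) and green (420,95) modules sit latched. Yellow was seen seated earlier. Handing in.

```bash
python3 -c "
from bench import r
print(r.hand_in())"
```

```text
the job is handed in; nothing more can be done
None
```

All four modules were pushed to the floor of their own docks, latched and released in order (red, yellow, green, blue), and the job was handed in at about 35 s; the hand-in returned no verdict.

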